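# Pack the spot-repair caddy with the tints, tin and marker of the job

## Robot

A 6-joint arm with a two-finger parallel gripper is mounted at the origin on a cart in front of the work surface, level with it; the furniture and walls round the work are solid. World frame = base frame: x ahead of the robot, y to its left, z up, the work surface at z = 0. Lengths are in m, angles in degrees, forces in N, time in s.
With the tool pointing down it reaches from about 0.425 to 0.95 m from the base axis. Payload 3.5 kg.
Tool frame: the origin (TCP) lies midway between the tips of the shut fingers; the grasp point (between the pads) lies 19 mm behind it; z points along the fingers, y is the line along which they close (so a half turn about z gives the same grasp; the last joint's range is limited). The gripper opens to 85 mm and grips with 20 to 120 N. Pads are 22 mm wide; open, the fingers measure 114 mm over their backs; the gripper's body (76 mm by 85 mm) begins 54 mm behind the grasp point. The pads swing forward as they close: fully open they stand 13 mm farther back than shut.
Start: joints at [-8.594, 16.404, 90.338, -0, 73.258, -8.594], TCP at [0.675, 0, 0.199] pointing down, gripper open.
Joint ranges: [-158.93, 158.93], [-51.34, 127.21], [12.03, 142.37], [-87.48, 267.48], [13.55, 161.25], [-162.69, 162.69]. Speed limits (degrees/s): [159.86, 159.86, 180, 180, 180, 180].

## Interface

Orientations are given as a 3x3 rotation matrix whose columns are the frame's x, y, z axes.
In Python, from cell import robot gives the robot as it stands. The module is installed in compiled form; this text tells all that it offers. Calls block until the motion is done:
- robot.move_pose(position, orientation): joint-space move of the TCP to a pose.
- robot.servo_line(position, frame=None, max_speed=0.15, guard=None): straight line of the TCP; frame=None keeps the orientation; max_speed is the mean speed in m/s. With guard (N) it stops when the force on the tool has changed by that much, and returns True; else False.
- robot.move_j(angles): joint-space move.
- robot.grip(opening, f_grip=None): finger opening in m; f_grip is the grip in N (None keeps the last); returns when the fingers have stopped.
- robot.hold(seconds).
- robot.solve_ik(position, orientation): joint angles nearest the present ones, or None.
- robot.read_state(): the state.
- robot.camera(name): name is "scene" or "side" or "wrist"; returns a dict with "pixels" (384x512x3 uint8, red, green, blue), "z_map" (384x512 float32, m along the optical axis (not along the pixel's ray), 0 where there is no reading), "fx", "fy", "cx", "cy" (pixels), "R" (3x3) and "t" (3): a world point X has camera coordinates R X + t; the wrist camera has in their place "hand_eye" (4x4, takes a point from camera to tool coordinates, whose origin is the TCP and whose axes are the flange's). Camera axes: x right, y down, z forward; pixel columns grow to the right and rows downward; lengths in m; the calibration is good to about 2 mm. The wrist camera is an equidistant fisheye: a pixel r from the principal point sees the ray r / f radians off the axis. A picture is of the moment at which its call begins: read the wrist's pose just before it.
A pose or a line that the arm cannot do raises robot.PlanningError and nothing moves.
- robot.finish_job(): hands the job in; it is judged then, once.
The state is a dict: "time": time; "joint_positions": joint angles; "joint_velocities": joint speeds; "joint_efforts": joint torques, N m; "position": TCP position; "eef_rot": TCP orientation; "force": force on the tool from outside, world axes, zero at the start; "torque": the same for the moment, N m; "gripper_width": finger opening in m; "finger_force": force on a finger pad.
Only numpy, scipy, OpenCV 4.12 (cv2) and the standard library are available. Lean on these libraries where they do the work, as an engineer would, in place of code of your own. Each camera call takes 0.05 s, during which the arm holds its last target. There are 200 camera calls.

## Task

Pack the black caddy for the red spot-repair job: stand the two purple-capped tint bottles in the two wells of the bottle rack, stand the red-labelled tin in the tin holder's pocket, and lay the red-capped marker centrally in both notches of the pen cradle, everything fully seated. The dark-capped bottle, the grey-labelled tin and the black-capped marker are not for this job: leave them where they are. Set things down rather than dropping or tipping them.

Things in the scene. Friction and masses are not known exactly. Their poses are not given: they have to be found in the camera images.
- purple_bottle_1: One of two alike purple-capped bottles: white plastic tint bottle, 95 mm tall, round body 48 mm in diameter up to about 60 mm, then a shoulder to its ribbed purple screw cap, 30 mm in diameter, from 75 to 95 mm height. Origin at the centre of its underside, z up its axis. 0.11 kg. Can be taken by the cap or by the body.
- purple_bottle_2: The other of the two alike purple-capped bottles: white plastic tint bottle, 95 mm tall, round body 48 mm in diameter up to about 60 mm, then a shoulder to its ribbed purple screw cap, 30 mm in diameter, from 75 to 95 mm height. Origin at the centre of its underside, z up its axis. 0.11 kg. Can be taken by the cap or by the body.
- dark_bottle: Look-alike that stays where it is: white plastic tint bottle, 95 mm tall, round body 48 mm in diameter up to about 60 mm, then a shoulder to its ribbed dark navy, almost black screw cap, 30 mm in diameter, from 75 to 95 mm height. Origin at the centre of its underside, z up its axis. 0.11 kg. Can be taken by the cap or by the body.
- red_tin: Small round paint tin with red label panels, 69 mm in diameter, 82 mm tall, straight-sided, metal lid. Origin at the centre of its underside, z up its axis. 0.36 kg. Taken round the body.
- grey_tin: Look-alike that stays where it is: the same kind of tin with dark grey label panels, 68 mm in diameter, 82 mm tall. Origin at the centre of its underside.
- red_pen: Marker pen lying flat: white barrel, red cap, 137 mm long (its y axis), 12 mm wide, 13 mm high, 0.014 kg. Origin midway along it at the underside, z up. Take it near the middle, across its width.
- black_pen: Look-alike that stays where it is. Marker pen lying flat: white barrel, black cap, 137 mm long (its y axis), 12 mm wide, 13 mm high, 0.014 kg. Origin midway along it at the underside, z up. 
- bottle_rack: Grey plastic insert, 136 mm (x) by 94 mm (y), fixed in one of three bays, 100 mm apart along y, of the black caddy (148 x 312 mm, rim 32 mm over the bench); the bay varies. Origin: centre of the underside, 4 mm over the bench, z up. Two round wells, 60 mm wide, at x = +33 and -33 mm; floors at z = 8 mm, block top at z = 38 mm.
- tin_holder: Grey plastic insert, 136 mm (x) by 94 mm (y), fixed in one of three bays, 100 mm apart along y, of the black caddy (148 x 312 mm, rim 32 mm over the bench); the bay varies. Origin: centre of the underside, 4 mm over the bench, z up. Fingers have most room along x. One round pocket at its centre, 82 mm wide; floor at z = 6 mm, block top at z = 30 mm.
- pen_cradle: Grey plastic insert, 136 mm (x) by 94 mm (y), fixed in one of three bays, 100 mm apart along y, of the black caddy (148 x 312 mm, rim 32 mm over the bench); the bay varies. Origin: centre of the underside, 4 mm over the bench, z up. Pen cradle: two saddles at x = +42 and -42 mm, 16 mm thick, each with a notch 28 mm wide, floor at z = 38 mm, cheeks to z = 48 mm; a pen lies in both along x.
There are look-alikes about, which are no part of the job. What is shaped like the red_tin but green is not meant.

How it is judged (in metres and radians):
At the end, for the whole second after the job is handed in: Bottles in the two wells, red tin in its pocket (within 14 and 15 mm of the axes), red pen in both notches (within 30 mm of centre along, 12 across), each on its floor to about 5 mm, level to 0.12 rad, released, at rest; dark bottle, grey tin, black pen within 30 mm of their starts (((x of purple_bottle_1 in the frame of bottle_rack between -0.047 and -0.019 m and y of purple_bottle_1 in the frame of bottle_rack between -0.014 and 0.014 m and z of purple_bottle_1 in the frame of bottle_rack between 0.003 and 0.014 m and x of purple_bottle_2 in the frame of bottle_rack between 0.019 and 0.047 m and y of purple_bottle_2 in the frame of bottle_rack between -0.014 and 0.014 m and z of purple_bottle_2 in the frame of bottle_rack between 0.003 and 0.014 m) or (x of purple_bottle_1 in the frame of bottle_rack between 0.019 and 0.047 m and y of purple_bottle_1 in the frame of bottle_rack between -0.014 and 0.014 m and z of purple_bottle_1 in the frame of bottle_rack between 0.003 and 0.014 m and x of purple_bottle_2 in the frame of bottle_rack between -0.047 and -0.019 m and y of purple_bottle_2 in the frame of bottle_rack between -0.014 and 0.014 m and z of purple_bottle_2 in the frame of bottle_rack between 0.003 and 0.014 m)) and horizontal distance between red_tin and tin_holder below 0.015 m and z of red_tin in the frame of tin_holder between 0.002 and 0.012 m and x of red_pen in the frame of pen_cradle between -0.03 and 0.03 m and y of red_pen in the frame of pen_cradle between -0.012 and 0.012 m and z of red_pen in the frame of pen_cradle between 0.033 and 0.044 m and angle between the y axis of red_pen and the x axis of pen_cradle, either way round below 0.25 rad and angle between each of purple_bottle_1, purple_bottle_2, red_tin, red_pen, dark_bottle, grey_tin, black_pen's own z axis and vertical below 0.12 rad and linear speed of each of purple_bottle_1, purple_bottle_2, red_tin, red_pen below 0.02 m/s and distance of each of dark_bottle, grey_tin, black_pen from where it was at the start of the episode below 0.03 m); the robot touches nothing.
It fails at once if a look-alike (dark-capped bottle, grey tin or black pen) is moved by more than 30 mm or tipped (distance of any of dark_bottle, grey_tin, black_pen from where it was at the start of the episode above 0.03 m or angle between any of dark_bottle, grey_tin, black_pen's own z axis and vertical above 0.5 rad).
It fails at once if one of the four things is dropped (falls free at more than 0.8 m/s, as from over 30 mm) or tipped over ((linear speed of purple_bottle_1 above 0.8 m/s and contact force between purple_bottle_1 and the fingers below 0.05 N) or (linear speed of purple_bottle_2 above 0.8 m/s and contact force between purple_bottle_2 and the fingers below 0.05 N) or (linear speed of red_tin above 0.8 m/s and contact force between red_tin and the fingers below 0.05 N) or (linear speed of red_pen above 0.8 m/s and contact force between red_pen and the fingers below 0.05 N) or angle between any of purple_bottle_1, purple_bottle_2, red_tin, red_pen's own z axis and vertical above 1 rad).
It also fails if it takes over 96 s, if anything falls off the work surface, if the arm or the gripper's body presses on something with over 40 N, if the wrist force passes 120 N, or if a joint passes its speed limit or range.

## Working session

There is one attempt and no reset: what is moved stays moved. The work goes in short steps, each a Python script; the robot and the scene stay as the last script left them, time stands still between calls to the robot, and variables do not carry over. Pictures are saved under pics/ and viewed, at most 14 in all, crops included, and the job is handed in when it is done.

```bash
mkdir -p pics
cat > h.py <<'E'
import numpy as np, cv2
from cell import robot
def snap(n,f):
    c=robot.camera(n); cv2.imwrite(f'pics/{f}.png',c['pixels'][:,:,::-1]); np.savez(f'pics/{f}.npz',**c); return c
def cloud(c):
    z=c['z_map']; v,u=np.mgrid[:z.shape[0],:z.shape[1]]
    P=np.stack([(u-c['cx'])/c['fx']*z,(v-c['cy'])/c['fy']*z,z],-1)
    W=(P-c['t'])@c['R']; W[z==0]=np.nan
    return W
E
python3 - <<'E'
from h import *
ims=[]
for n in ('scene','side'):
    c=snap(n,n+'0'); print(n,c['fx'],c['R'],c['t'],(c['z_map']>0).mean())
s=robot.read_state();print(s['time'],s['position'],s['eef_rot'],s['gripper_width'])
np.savez('pics/w0pose.npz',p=s['position'],R=s['eef_rot'])
c=snap('wrist','wrist0');print(c['fx'],c['hand_eye'])
E
```

```text
scene 350.5505055174602 [[-0.84830516 -0.52905348  0.02192645]
 [-0.33845272  0.509912   -0.79084733]
 [ 0.40721998 -0.67830094 -0.61162057]] [0.45843937 0.23087909 0.69417076] 0.9959818522135416
side 408.9964886458515 [[ 0.18745925 -0.98219849  0.01204826]
 [-0.53399762 -0.11219661 -0.83800863]
 [ 0.82444259  0.15065872 -0.54552394]] [-0.1545892   0.33873153  0.6669817 ] 0.9958852132161459
0.1 [6.74320621e-01 1.33519827e-04 1.97345641e-01] [[ 1.46481207e-05  9.99997695e-01 -2.14692713e-03]
 [ 9.99999950e-01 -1.39677732e-05  3.16908251e-04]
 [ 3.16877533e-04 -2.14693166e-03 -9.99997645e-01]] 0.08501901787675399
297.3186396354542 [[-7.08724782e-04 -9.45964702e-01 -3.24268838e-01  8.36740275e-02]
 [ 9.99999692e-01 -7.79963263e-04  8.97192347e-05 -6.06513894e-04]
 [-3.37789010e-04 -3.24268675e-01  9.45964964e-01 -1.75802767e-01]
 [ 0.00000000e+00  0.00000000e+00  0.00000000e+00  1.00000000e+00]]
```

View pics/scene0.png

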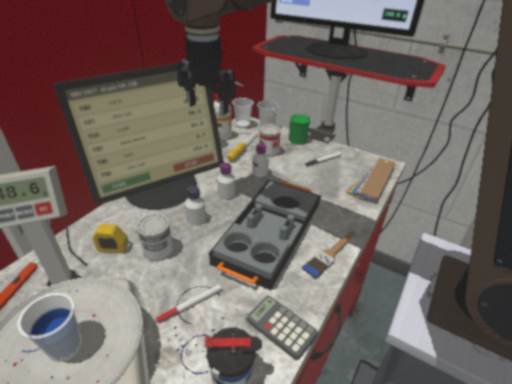

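View pics/side0.png

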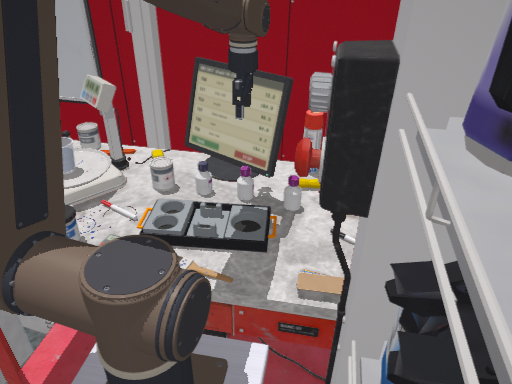

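The scene view shows:
- **Bottles:** purple caps at about (226,170) and (261,148), dark cap at (195,190).
- **Tins:** grey-labelled at (155,237). There's one at (270,137) that may be red, a green one at (300,128), and something at (222,120).
- **Pens:** red cap at (190,303), black cap at (323,158).
- **Caddy:** centre at about (265,230). The near bay is the bottle rack, the middle bay the pen cradle, the far bay the tin holder.

The side view agrees. Next I'll check the choices in a close crop and measure.

Run:
```python
from h import *
c=dict(np.load('pics/scene0.npz')); d=dict(np.load('pics/side0.npz'))
im=c['pixels'][:,:,::-1]
cv2.imwrite('pics/crop.png',cv2.resize(im[85:325,140:360],None,fx=2.5,fy=2.5,interpolation=cv2.INTER_CUBIC)) if 0 else cv2.imwrite('pics/crop.png',cv2.resize(im[85:325,140:360],(550,600),interpolation=cv2.INTER_CUBIC))
for nm,k in (('scene',c),('side',d)):
    W=cloud(k); hsv=cv2.cvtColor(k['pixels'],cv2.COLOR_RGB2HSV)
    box=(W[...,0]>.3)&(W[...,0]<1.1)&(abs(W[...,1])<.7)&(W[...,2]>.006)&(W[...,2]<.14)
    H,S,V=[hsv[...,i] for i in range(3)]
    masks=dict(purple=(H>125)&(H<168)&(S>60),red=((H<6)|(H>172))&(S>110),green=(H>45)&(H<85)&(S>90),dark=(V<75)&(W[...,2]>.06))
    for m,M in masks.items():
        n,L,st,ce=cv2.connectedComponentsWithStats((M&box).astype(np.uint8))
        for i in range(1,n):
            if st[i,4]>=12:
                q=W[L==i]; print(nm,m,st[i,4],ce[i].round(),np.median(q,0).round(3),q.min(0).round(3),q.max(0).round(3))
    # clusters: anything above the bench by height bands
    for lo,hi in ((.07,.13),):
        M=box&(W[...,2]>lo)&(W[...,2]<hi)
        n,L,st,ce=cv2.connectedComponentsWithStats(M.astype(np.uint8))
        for i in range(1,n):
            if st[i,4]>=25:
                q=W[L==i]; print(nm,'hi',st[i,4],ce[i].round(),np.median(q,0).round(3),q.min(0).round(3),q.max(0).round(3))
```

```text
scene purple 71 [261. 148.] [ 0.611 -0.145  0.094] [ 0.602 -0.165  0.08 ] [ 0.623 -0.137  0.099]
scene purple 88 [225. 168.] [ 0.634 -0.007  0.095] [ 0.625 -0.07   0.052] [0.695 0.001 0.099]
scene red 674 [246.  79.] [ 0.962 -0.614  0.079] [ 0.956 -0.7    0.006] [ 0.967 -0.485  0.14 ]
scene red 19 [213.  95.] [ 0.962 -0.388  0.084] [ 0.959 -0.404  0.067] [ 0.966 -0.379  0.101]
scene red 32 [269. 138.] [ 0.64  -0.245  0.067] [ 0.625 -0.264  0.063] [ 0.664 -0.242  0.072]
scene red 1250 [ 69. 173.] [0.961 0.217 0.08 ] [0.865 0.179 0.006] [0.965 0.286 0.14 ]
scene red 43 [  2. 236.] [0.961 0.41  0.016] [0.958 0.406 0.006] [0.963 0.417 0.033]
scene red 22 [ 25. 268.] [0.832 0.436 0.014] [0.827 0.417 0.013] [0.837 0.452 0.016]
scene red 23 [  6. 287.] [0.815 0.481 0.015] [0.812 0.468 0.013] [0.822 0.495 0.018]
scene red 114 [167. 315.] [0.511 0.355 0.013] [0.502 0.338 0.006] [0.522 0.373 0.018]
scene red 27 [267. 326.] [0.34  0.275 0.017] [0.336 0.27  0.014] [0.345 0.28  0.019]
scene red 454 [228. 342.] [0.351 0.38  0.108] [0.322 0.355 0.089] [0.381 0.402 0.117]
scene green 479 [299. 128.]
[... 4057 characters left out ...]
  0.62  0.084]
side hi 237 [114. 141.] [0.709 0.412 0.1  ] [0.695 0.399 0.07 ] [0.729 0.443 0.13 ]
side hi 253 [ 69. 159.] [0.566 0.481 0.097] [0.549 0.471 0.07 ] [0.703 0.55  0.13 ]
side hi 57 [ 99. 171.] [0.557 0.395 0.071] [0.499 0.381 0.07 ] [0.679 0.434 0.073]
side hi 281 [161. 163.] [0.642 0.239 0.079] [0.612 0.206 0.07 ] [0.682 0.275 0.084]
side hi 103 [202. 166.] [0.635 0.11  0.088] [0.626 0.098 0.07 ] [0.655 0.127 0.096]
side hi 110 [245. 171.] [ 0.631 -0.015  0.088] [ 0.623 -0.028  0.07 ] [0.652 0.001 0.097]
side hi 122 [293. 181.] [ 0.606 -0.15   0.09 ] [ 0.599 -0.164  0.07 ] [ 0.628 -0.136  0.097]
side hi 169 [ 69. 213.] [0.352 0.349 0.086] [0.328 0.34  0.071] [0.387 0.376 0.093]
```

View pics/crop.png

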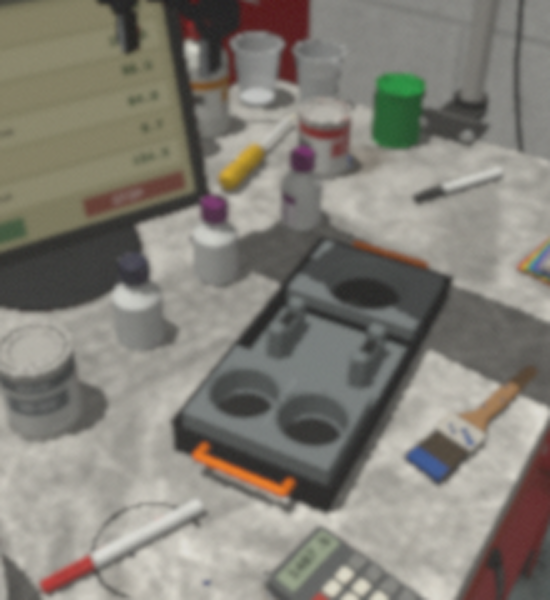

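View pics/wrist0.png

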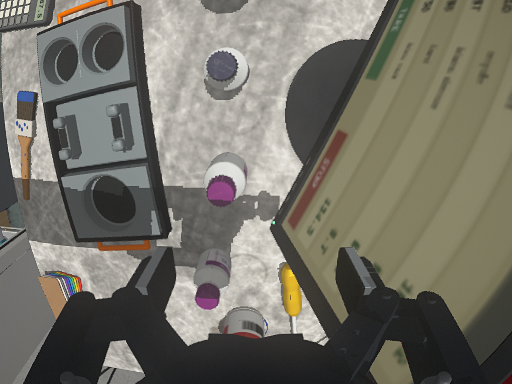

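The crop shows my choices clearly. The purple caps are at scene (225,168) and (261,148), and the dark cap at (195,190) is excluded. The red-label tin is at (270,137), with green (300,128), grey (155,237) and the orange-banded can (222,114) excluded. The red pen is at (190,303), with the black one at (323,158) excluded. The wrist view confirms the caddy layout. Next I'll measure the caddy, its seats and the pen.

Run:
```python
from h import *
K={n:dict(np.load(f'pics/{n}0.npz')) for n in('scene','side')}
def circ(p):
    A=np.c_[2*p,np.ones(len(p))]; s=np.linalg.lstsq(A,(p**2).sum(1),rcond=None)[0]; return s[:2].round(4),round(float(np.sqrt(s[2]+s[:2]@s[:2])),4)
for n,k in K.items():
    W=cloud(k); X,Y,Z=np.moveaxis(W,-1,0); hsv=cv2.cvtColor(k['pixels'],cv2.COLOR_RGB2HSV); V=hsv[...,2];S=hsv[...,1]
    roi=(X>.3)&(X<.6)&(Y>-.25)&(Y<.27)
    M=roi&(Z>.024)&(Z<.06)&(S<90)
    nn,L,st,ce=cv2.connectedComponentsWithStats(M.astype(np.uint8)); i=1+st[1:,4].argmax()
    q=W[L==i]; r=cv2.minAreaRect((q[:,:2]*1000).astype(np.float32)); print(n,'caddy',st[i],r)
    h,e=np.histogram(q[:,2],np.arange(.024,.06,.002)); print(dict(zip(e.round(3),h)))
    for nm,x0,x1,y0,y1,p in (('tinR',.62,.69,-.31,-.235,.082),):
        m=(X>x0)&(X<x1)&(Y>y0)&(Y<y1)&(Z>.078); print(nm,circ(W[m][:,:2]),np.median(Z[m]),m.sum())
    for nm,x,y in (('p1',.639,-.013),('p2',.615,-.151),('dark',.643,.112)):
        m=(np.hypot(X-x,Y-y)<.03)&(Z>.076)&(Z<.09); t=(np.hypot(X-x,Y-y)<.03)&(Z>.09)
        mb=(np.hypot(X-x,Y-y)<.04)&(Z>.01)&(Z<.055)
        print(nm,'cap',circ(W[m][:,:2]),'body',circ(W[mb][:,:2]),m.sum(),mb.sum(),np.percentile(Z[t],90).round(4))
    # pen: above bench around cap
    m=(np.hypot(X-.49,Y-.31)<.12)&(Z>.007)&(Z<.02); nn,L,st,ce=cv2.connectedComponentsWithStats(m.astype(np.uint8)); 
    for i in range(1,nn):
        if st[i,4]>30:
            q=W[L==i]; print('pen?',st[i],cv2.minAreaRect((q[:,:2]*1000).astype(np.float32)),np.percentile(q[:,2],[50,95]).round(4))
    m=(X>.6)&(X<.8)&(abs(Y)<.3)&(Z>.3)&(Z<.6); print('tall',m.sum())
    for z in (.08,.15,.22,.3,.36):
        m=(abs(Z-z)<.01)&(X>.6)&(X<.95)&(Y>-.2)&(Y<.3)&(V<256); q=W[m]
        if len(q): print('mon',z,q[q[:,1].argmin()].round(3),q[q[:,0].argmin()].round(3))
```

```text
scene caddy [ 208  179  113  104 4147] ((467.3148498535156, 47.217689514160156), (154.5395050048828, 315.8266296386719), 5.412899494171143)
{np.float64(0.024): np.int64(185), np.float64(0.026): np.int64(176), np.float64(0.028): np.int64(200), np.float64(0.03): np.int64(247), np.float64(0.032): np.int64(394), np.float64(0.034): np.int64(777), np.float64(0.036): np.int64(517), np.float64(0.038): np.int64(122), np.float64(0.04): np.int64(189), np.float64(0.042): np.int64(745), np.float64(0.044): np.int64(441), np.float64(0.046): np.int64(27), np.float64(0.048): np.int64(23), np.float64(0.05): np.int64(28), np.float64(0.052): np.int64(57), np.float64(0.054): np.int64(19), np.float64(0.056): np.int64(0)}
tinR (array([ 0.655 , -0.2726]), 0.0258) 0.08263393352725953 204
p1 cap (array([ 0.6388, -0.0127]), 0.0126) body (array([ 0.6398, -0.0136]), 0.0233) 47 239 0.4414
p2 cap (array([ 0.6157, -0.1513]), 0.013) body (array([ 0.6154, -0.151 ]), 0.0227) 42 204 0.0981
dark cap (array([0.6438, 0.1103]), 0.014) body (array([0.6431, 0.1111]), 0.0234) 61 281 0.0975
pen? [209 259  10   7  35] ((513.007
[... 1754 characters left out ...]

dark cap (array([0.6401, 0.1117]), 0.0114) body (array([0.6408, 0.1124]), 0.0223) 45 222 0.0947
pen? [ 78 185  47  19 146] ((549.5111694335938, 388.548583984375), (8.966670989990234, 138.78945922851562), 52.3655891418457) [0.013  0.0195]
pen? [101 200  36  19 146] ((493.3392333984375, 311.86712646484375), (136.42059326171875, 12.48189640045166), 66.91925811767578) [0.0109 0.0141]
tall 2374
mon 0.08 [ 0.823 -0.199  0.086] [ 0.6   -0.152  0.082]
mon 0.15 [ 0.82  -0.2    0.144] [ 0.716 -0.086  0.148]
mon 0.22 [ 0.75  -0.107  0.223] [ 0.733 -0.09   0.211]
mon 0.3 [ 0.774 -0.116  0.299] [ 0.6   -0.008  0.293]
mon 0.36 [ 0.671 -0.036  0.365] [0.632 0.006 0.368]
  return _methods._mean(a, axis=axis, dtype=dtype,
  ret = ret.dtype.type(ret / rcount)
```

Both views agree on the caddy: centre (0.466, 0.048), yaw 5.6°, with tops at 0.042 and 0.034 m as stated. I'll cross-check the wells by casting wrist-image rays, then start with the pen.

```bash
cat >> h.py <<'E'
C=np.array([.4662,.0482]); YAW=5.6
ux=np.array([np.cos(np.radians(YAW)),np.sin(np.radians(YAW))]); uy=np.array([-ux[1],ux[0]])
def cad(x,y): return C+x*ux+y*uy
def down(a):
    a=np.radians(a); c,s=np.cos(a),np.sin(a)
    return np.array([[-s,c,0],[c,s,0],[0,0,-1.]])
def wray(c,p,R,uv,z):
    """wrist pixels -> world points on plane z"""
    K=np.array([[c['fx'],0,c['cx']],[0,c['fy'],c['cy']],[0,0,1.]])
    n=cv2.fisheye.undistortPoints(np.float64(uv).reshape(-1,1,2),K,np.zeros(4)).reshape(-1,2)
    d=np.c_[n,np.ones(len(n))]@c['hand_eye'][:3,:3].T@R.T; o=p+R@c['hand_eye'][:3,3]
    return o+d*((z-o[2])/d[:,2:])
def P(xy,z): return np.array([xy[0],xy[1],z])
def pick(xy,z,a,op,f,hi):
    robot.grip(op); robot.move_pose(P(xy,hi),down(a)); robot.servo_line(P(xy,z),max_speed=.12)
    robot.grip(0,f); s=robot.read_state(); print('grip',s['gripper_width'],s['finger_force'],s['time'])
    robot.servo_line(P(xy,hi),max_speed=.12); print('held',robot.read_state()['gripper_width'])
def place(xy,z,a,op,hi,up):
    robot.servo_line(P(xy,hi),frame=down(a),max_speed=.2)
    robot.servo_line(P(xy,z+.02),max_speed=.1)
    g=robot.servo_line(P(xy,z-.003),max_speed=.02,guard=4); s=robot.read_state(); print('down',g,s['position'],z,s['force'])
    robot.grip(op); robot.servo_line(P(xy,up),max_speed=.1); print('t',robot.read_state()['time'])
E
python3 - <<'E'
from h import *
c=dict(np.load('pics/wrist0.npz')); w=np.load('pics/w0pose.npz')
g=cv2.GaussianBlur(cv2.cvtColor(c['pixels'],cv2.COLOR_RGB2GRAY),(3,3),0)
for nm,(x0,y0,x1,y1),z,e in (('well',(38,18,128,90),.042,None),('pocket',(78,168,145,232),.034,None)):
    for th in (60,80,95):
        m=(g<th).astype(np.uint8); k=np.zeros_like(m); k[y0:y1,x0:x1]=m[y0:y1,x0:x1]
        for q in cv2.findContours(k,cv2.RETR_EXTERNAL,cv2.CHAIN_APPROX_NONE)[0]:
            if cv2.contourArea(q)>500:
                W=wray(c,w['p'],w['R'],q.reshape(-1,2),z)[:,:2]; (cx,cy),r=cv2.minEnclosingCircle((W*1000).astype(np.float32)); print(nm,th,round(cx),round(cy),round(r,1))
print(cad(.033,.1),cad(-.033,.1),cad(0,-.1))
E
python3 - <<'E'
from h import *
xy=(.4943,.3112)
pick(xy,.003,-23.5,.035,25,.15)
s=robot.read_state()
snap('side','side1'); c=snap('wrist','wrist1')
E
```

```text
well 60 503 146 22.5
well 80 426 144 29.0
well 80 491 150 29.1
well 95 426 144 30.0
well 95 491 150 29.9
pocket 60 487 -45 33.9
pocket 80 474 -62 67.4
pocket 95 474 -61 67.8
[0.48928421 0.15094298] [0.42359921 0.1445025 ] [ 0.47595829 -0.05132274]
grip -0.0001158636587246026 0.0 3.8583
held 3.845253333746406e-05
```

View pics/wrist1.png

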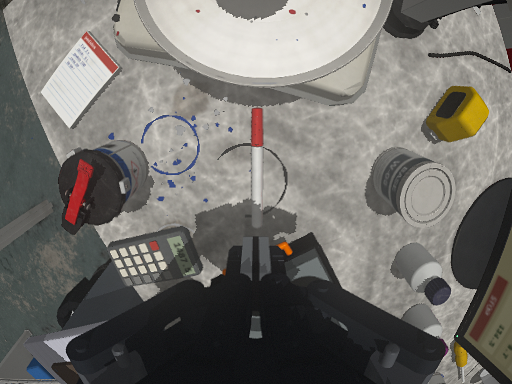

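The wells from the wrist rays match to 2 mm. The pen wasn't grasped: the fingers are shut at (257,240) and it still lies on the bench, with its cap tip at (258,108) and tail near (257,230). I'll re-measure it.

Run:
```python
from h import *
s=robot.read_state(); print(s['position'],s['eef_rot'].round(3) if hasattr(s['eef_rot'],'round') else s['eef_rot'],s['force'])
c=dict(np.load('pics/wrist1.npz'))
print(wray(c,np.array(s['position']),np.array(s['eef_rot']),[(257,108),(257,145),(257,229)],.0065).round(4))
for n in ('scene','side'):
    k=snap(n,n+'2'); W=cloud(k); X,Y,Z=np.moveaxis(W,-1,0)
    m=(np.hypot(X-.49,Y-.31)<.12)&(Z>.006)&(Z<.02); nn,L,st,ce=cv2.connectedComponentsWithStats(m.astype(np.uint8))
    for i in range(1,nn):
        if st[i,4]>60:
            q=W[L==i]; print(n,st[i],cv2.minAreaRect((q[:,:2]*1000).astype(np.float32)),np.percentile(q[:,2],[50,95]).round(4),q[:,:2].mean(0))
```

```text
[0.49369463 0.31091877 0.14879553] [[ 0.399  0.917 -0.002]
 [ 0.917 -0.399 -0.001]
 [-0.002 -0.001 -1.   ]] [ 0.00607686 -0.28200657  0.83253331]
[[0.5215 0.372  0.0065]
 [0.5055 0.3352 0.0065]
 [0.4656 0.243  0.0065]]
scene [155 284  66  39 470] ((494.6019287109375, 310.7764587402344), (135.5491180419922, 13.430198669433594), 66.67318725585938) [0.0129 0.0159] [0.49421207 0.31343186]
side [ 79 185  45  19 144] ((549.0634155273438, 388.4603576660156), (10.646310806274414, 133.42950439453125), 50.945579528808594) [0.013 0.019] [0.54642316 0.3904032 ]
side [101 200  36  19 154] ((492.3462219238281, 310.5830078125), (135.15330505371094, 12.519821166992188), 65.50032806396484) [0.0106 0.0142] [0.49001074 0.30793973]
```

Run:
```python
from h import *
xy=(.4938,.310)
robot.grip(.035); robot.servo_line(P(xy,.02),frame=down(-23.4),max_speed=.12)
s=robot.read_state(); print(s['position'],s['gripper_width'])
print(robot.servo_line(P(xy,-.003),max_speed=.02,guard=4)); s=robot.read_state(); print(s['position'],s['force'])
snap('side','side3')
snap('wrist','wrist3')
robot.grip(.009,25); s=robot.read_state(); print(s['position'],s['gripper_width'],s['finger_force'],s['force'])
c=snap('side','side4')
ims=[np.load(f'pics/side{i}.npz')['pixels'][150:250,60:160,::-1] for i in (3,4)]
cv2.imwrite('pics/two.png',cv2.resize(np.hstack(ims),(800,400),interpolation=cv2.INTER_CUBIC))
```

```text
[0.49464431 0.31034669 0.02101665] 0.03516113761701171
False
[ 0.49393278  0.31005619 -0.00283087] [-0.56743456  0.42150376 -0.06553072]
[ 0.49381647  0.30999773 -0.0029781 ] 0.008970300929083568 0.0 [ 0.65447498 -0.06711559 -0.1889634 ]
```

View pics/two.png

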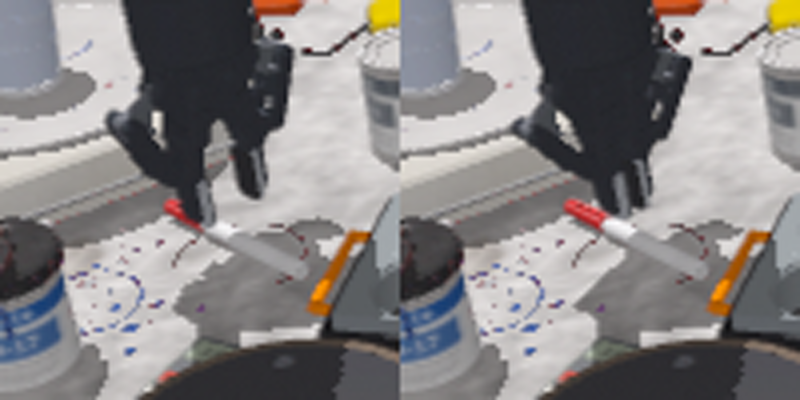

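View pics/wrist3.png

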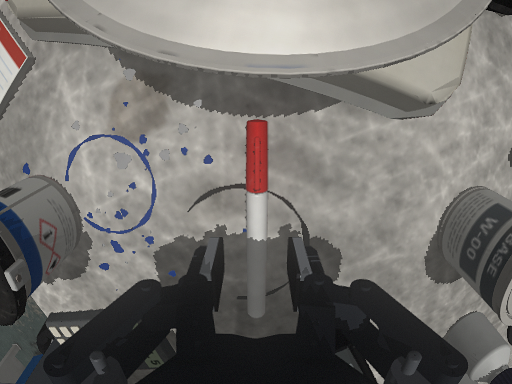

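The side pair shows the fingers in line with the pen but closing above it, so the real tips are higher than the reported TCP. I'll measure the tip height from the depth maps and confirm by a guarded touch.

Run:
```python
from h import *
s=robot.read_state(); print(s['position'])
for n,k in (('side',dict(np.load('pics/side4.npz'))),('scene',snap('scene','scene4'))):
    W=cloud(k); X,Y,Z=np.moveaxis(W,-1,0)
    V=k['pixels'].max(-1)
    m=(np.hypot(X-.494,Y-.31)<.05)&(Z>.017)&(V<170); q=W[m]; print(n,len(q),np.sort(q[:,2])[:6].round(4),q[np.argsort(q[:,2])[:25]].mean(0).round(4))
xy=(.4938,.310)
robot.grip(.035)
print(robot.servo_line(P(xy,-.03),max_speed=.012,guard=4)); s=robot.read_state(); print(s['position'],s['force'],s['gripper_width'],s['time'])
```

```text
[ 0.49378141  0.30998289 -0.00301334]
side 2446 [0.0287 0.0303 0.0304 0.0306 0.0314 0.0326] [0.4914 0.3065 0.0341]
scene 2894 [0.0326 0.0329 0.0355 0.0367 0.0369 0.0369] [0.491  0.3178 0.0388]
False
[ 0.49384254  0.31000621 -0.0299439 ] [0.09066733 1.09402715 0.63843511] 0.03509647422377102 11.7333
```

The tips are about 32 mm above the reported TCP: both depth views say so, and there was no contact at −0.030. I'll touch the bench gently to get the exact offset.

Run:
```python
from h import *
xy=(.4938,.310)
g=robot.servo_line(P(xy,-.05),max_speed=.01,guard=3); s=robot.read_state(); print(g,s['position'],s['force'])
z=s['position'][2]
k=snap('side','side5'); sc=snap('scene','scene5')
for n,k in (('side',k),('scene',sc)):
    W=cloud(k); X,Y,Z=np.moveaxis(W,-1,0); m=(np.hypot(X-.494,Y-.31)<.05)&(Z>.002)&(k['pixels'].max(-1)<90); q=W[m]; print(n,np.sort(q[:,2])[:8].round(4))
robot.servo_line(P(xy,z+.003),max_speed=.02)
robot.grip(0,25); s=robot.read_state(); print(s['position'],s['gripper_width'],s['finger_force'],s['time'])
```

```text
True [ 0.49382528  0.31003337 -0.0335364 ] [-0.81814073  0.11679915  3.28452854]
side [0.0029 0.0032 0.0033 0.0041 0.0049 0.007  0.0074 0.0079]
scene [0.0025 0.0042 0.0059 0.0062 0.0073 0.0074 0.0075 0.0096]
[ 0.49366068  0.30996001 -0.03069627] 0.012411908247049151 27.09930270910263 13.225
```

The pen is held at 12.4 mm width. The true tips sit about 31 mm above the reported TCP, so all heights get that offset. Now I'll place the pen.

Run:
```python
from h import *
robot.servo_line(P((.4938,.310),.09),max_speed=.1); print(robot.read_state()['gripper_width'])
s=robot.read_state(); c=snap('wrist','wrist6')
xy=cad(0,0)
# pen centre along its length relative to grasp: measured centre vs grasp
robot.servo_line(P(xy,.09),frame=down(-84.4),max_speed=.2)
k=snap('scene','scene6'); W=cloud(k); X,Y,Z=np.moveaxis(W,-1,0); m=(np.hypot(X-xy[0],Y-xy[1])<.1)&(Z>.1)&(Z<.14)&(k['pixels'].min(-1)>100); print(m.sum())
im=k['pixels'][:,:,::-1]; cv2.imwrite('pics/c6.png',cv2.resize(im[140:290,190:340],(600,600),interpolation=cv2.INTER_CUBIC)); print(robot.read_state()['position'],robot.read_state()['gripper_width'])
```

```text
0.012281089297997766
193
[0.46619574 0.04887507 0.08994323] 0.012173598844342425
```

View pics/c6.png

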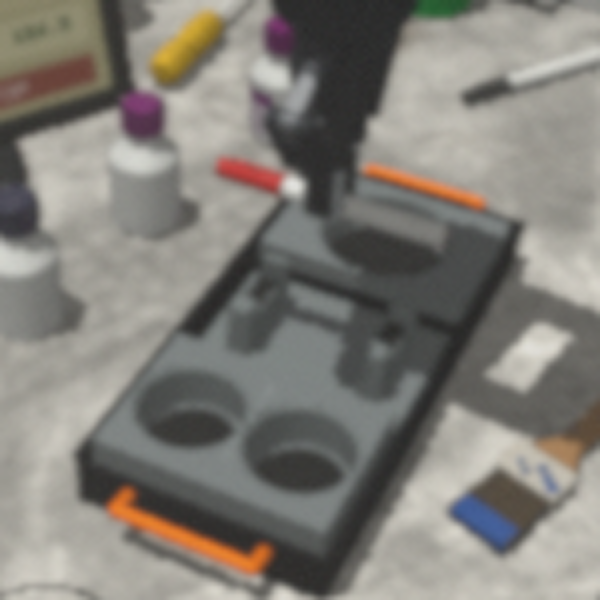

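The pen is held level, lying along the saddles above the cradle. Lowering it now.

Run:
```python
from h import *
place(cad(0,0),.0113,-84.4,.03,.09,.13)
for n in ('scene','side'):
    k=snap(n,n+'7'); W=cloud(k); X,Y,Z=np.moveaxis(W,-1,0)
    hsv=cv2.cvtColor(k['pixels'],cv2.COLOR_RGB2HSV)
    m=(np.hypot(X-C[0],Y-C[1])<.1)&(Z>.035)&(Z<.07)&((k['pixels'].min(-1)>135)|((hsv[...,1]>110)&((hsv[...,0]<6)|(hsv[...,0]>172))))
    q=W[m][:,:2]-C; q=np.c_[q@ux,q@uy]; print(n,len(q),q.min(0).round(4),q.max(0).round(4),np.median(W[m][:,2]))
im=np.load('pics/scene7.npz')['pixels'][:,:,::-1]; cv2.imwrite('pics/c7.png',cv2.resize(im[170:290,190:310],(480,480),interpolation=cv2.INTER_CUBIC))
```

```text
down True [0.46596194 0.0482272  0.0111189 ] 0.0113 [0.7511472  0.54338037 3.99572098]
t 19.7167
scene 224 [-0.0663 -0.0227] [0.0653 0.0081] 0.054753451543831405
side 476 [-0.0684 -0.0872] [0.0712 0.1   ] 0.04253817287980394
```

View pics/c7.png

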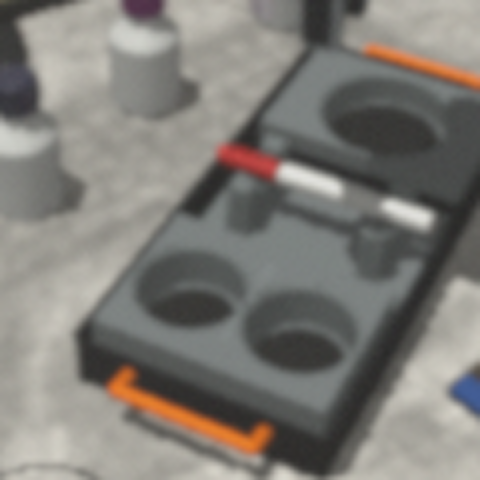

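The pen lies in both notches at the expected contact height, extents ±66 mm. Next is the red tin.

Run:
```python
from h import *
xy=np.array([.6548,-.2722])
robot.grip(.085); robot.move_pose(P(xy,.10),down(5.6)); 
g=robot.servo_line(P(xy,-.001),max_speed=.08,guard=8); s=robot.read_state(); print('down',g,s['position'],s['force'])
if not g:
    robot.grip(0,60); s=robot.read_state(); print(s['gripper_width'],s['finger_force'],s['force'],s['time'])
    robot.servo_line(P(xy,.10),max_speed=.1); s=robot.read_state(); print(s['gripper_width'],s['force'])
```

```text
down False [ 6.55372995e-01 -2.72516980e-01 -8.88753593e-05] [ 0.62514669 -0.54474818 -0.49868272]
0.0666028133240742 67.8382646717364 [-1.12292614  0.68395796  3.37485378] 23.8583
0.0663460354931274 [ 0.21327294 -0.16969408 -4.26684803]
```

Run:
```python
from h import *
place(cad(0,-.1),.0095,5.6,.085,.10,.12)
for n in ('scene','side'):
    k=snap(n,n+'8'); W=cloud(k); X,Y,Z=np.moveaxis(W,-1,0); t=cad(0,-.1)
    m=(np.hypot(X-t[0],Y-t[1])<.06)&(Z>.082)&(Z<.1); q=W[m]; r=q[:,:2]-t
    print(n,len(q),(q[:,:2].min(0)+q[:,:2].max(0))/2-t,np.ptp(q[:,:2],axis=0),np.median(q[:,2]))
im=np.load('pics/scene8.npz')['pixels'][:,:,::-1]; cv2.imwrite('pics/c8.png',cv2.resize(im[130:280,190:340],(450,450),interpolation=cv2.INTER_CUBIC))
```

```text
down True [ 0.47570886 -0.05126046  0.01012673] 0.0095 [-0.8064578 -0.1943268  4.9345767]
t 29.9417
scene 439 [ 0.00051569 -0.00227586] [0.06672112 0.06807319] 0.0920195788506778
side 414 [-0.00041391 -0.00119718] [0.06888147 0.06751115] 0.08953031141437104
```

View pics/c8.png

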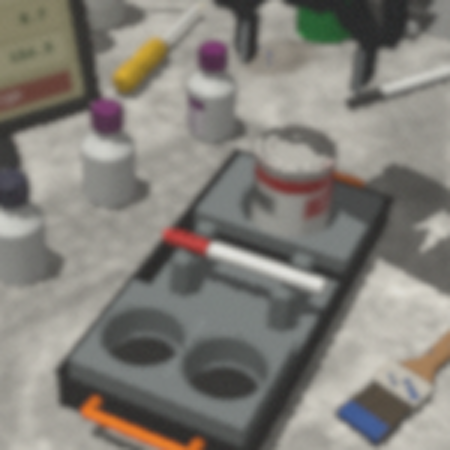

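The tin is seated: its top is at 0.091 m, it's centred to 2 mm and the pen is undisturbed. Next are the bottles, with the camera side turned away from the monitor (tool angle 95.6°) if IK allows.

Run:
```python
from h import *
p1=(.6385,-.0128); p2=(.6144,-.1506)
for p in (p1,p2,cad(.033,.1),cad(-.033,.1)):
    q=robot.solve_ik(P(p,.04),down(95.6)); print(None if q is None else np.round(q,1))
pick(p1,.040,95.6,.055,35,.12)
s=robot.read_state(); print(s['force'])
k=snap('scene','scene9'); im=k['pixels'][:,:,::-1]; cv2.imwrite('pics/c9.png',cv2.resize(im[60:260,150:350],(500,500),interpolation=cv2.INTER_CUBIC))
```

```text
[ -10.2   21.5  101.6   -0.    56.8 -105.8]
[ -23.    20.9  102.5   -0.    56.6 -118.6]
[  5.8   7.1 119.5  -0.   53.4 -89.8]
[  5.8  -1.1 128.1  -0.   53.  -89.8]
grip 0.028844012682633032 34.8154347633681 32.9083
held 0.028339078947796196
[-0.53910181 -0.5960554  -1.70135774]
```

View pics/c9.png

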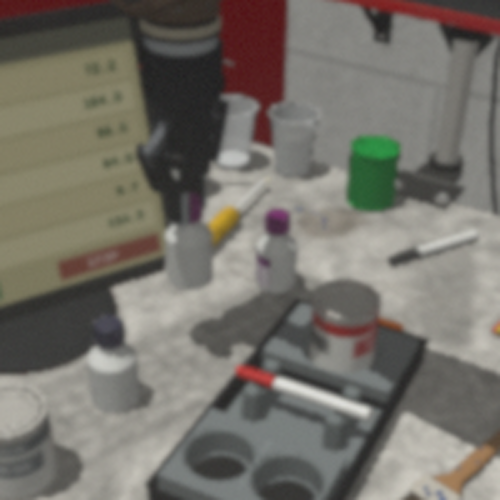

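Purple bottle 1 is held upright by the cap and hangs clear. I'll place it in the −x well, then fetch the second.

```bash
cat > chk.py <<'E'
from h import *
def chk(t,tag):
    for n in ('scene','side'):
        k=snap(n,n+tag); W=cloud(k); X,Y,Z=np.moveaxis(W,-1,0)
        m=(np.hypot(X-t[0],Y-t[1])<.035)&(Z>.09)&(Z<.125); q=W[m]
        if len(q): print(n,len(q),((q.min(0)+q.max(0))/2)[:2]-t,np.percentile(q[:,2],90))
E
python3 - <<'E'
from chk import *
d=np.array([.001,-.0005])
t1=cad(-.033,.1)+d; t2=cad(.033,.1)+d
place(t1,.052,95.6,.055,.12,.13)
chk(t1,'10')
pick((.6144,-.1506),.040,95.6,.055,35,.13)
print(robot.read_state()['force'])
im=np.load('pics/scene10.npz')['pixels'][:,:,::-1]; cv2.imwrite('pics/c10.png',cv2.resize(im[130:290,170:330],(480,480),interpolation=cv2.INTER_CUBIC))
E
```

```text
down True [0.4244856  0.14389405 0.05345709] 0.052 [-0.23612355 -1.18373308  4.3171597 ]
t 38.05
scene 194 [-0.00078594  0.00011147] 0.10928689285171095
side 129 [-0.00319368 -0.00028403] 0.1068295667824365
grip 0.02847043610618773 34.778350826818496 40.925
held 0.02811279888222715
[ 0.48799664 -0.07952269 -2.07307796]
```

View pics/c10.png

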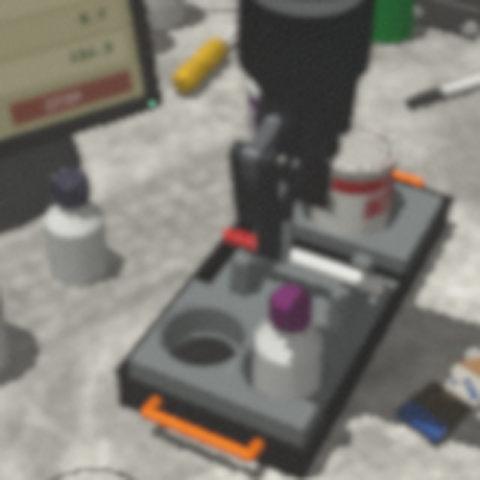

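Bottle 1 stands upright in its well, cap at about 0.108 m and centred. Bottle 2 is held, so I'll place it and check everything.

Run:
```python
from chk import *
d=np.array([.001,-.0005]); t1=cad(-.033,.1)+d; t2=cad(.033,.1)+d
place(t2,.052,95.6,.055,.13,.13)
robot.move_pose(P((.62,-.25),.2),down(5.6))
chk(t1,'11'); chk(t2,'12')
for n in ('scene','side'):
    W=cloud(dict(np.load(f'pics/{n}12.npz'))); X,Y,Z=np.moveaxis(W,-1,0)
    for nm,x,y,r,lo,hi in (('dark',.642,.111,.03,.076,.11),('grey',.648,.24,.05,.075,.09),('tin',*cad(0,-.1),.05,.085,.1)):
        q=W[(np.hypot(X-x,Y-y)<r)&(Z>lo)&(Z<hi)]; print(n,nm,len(q),((q.min(0)+q.max(0))/2).round(3))
print(robot.read_state()['time'])
im=np.load('pics/scene12.npz')['pixels'][:,:,::-1]; cv2.imwrite('pics/c12.png',cv2.resize(im[110:290,140:340],(600,540),interpolation=cv2.INTER_CUBIC))
```

```text
down True [0.49015398 0.15034785 0.05335081] 0.052 [-0.88193495  0.01835636  3.82801425]
t 46.5
scene 198 [-0.00050509 -0.00124156] 0.10904950369637355
side 124 [-0.00229617 -0.00064579] 0.10710050341112846
scene 183 [-1.67480744e-03  5.61459914e-05] 0.10942225865088909
side 115 [-2.84095075e-03  4.45354140e-05] 0.10678104532811931
scene dark 151 [0.644 0.112 0.088]
scene grey 634 [0.648 0.239 0.08 ]
scene tin 410 [ 0.476 -0.054  0.091]
side dark 91 [0.639 0.112 0.087]
side grey 239 [0.646 0.241 0.079]
side tin 384 [ 0.476 -0.052  0.089]
48.275
```

View pics/c12.png

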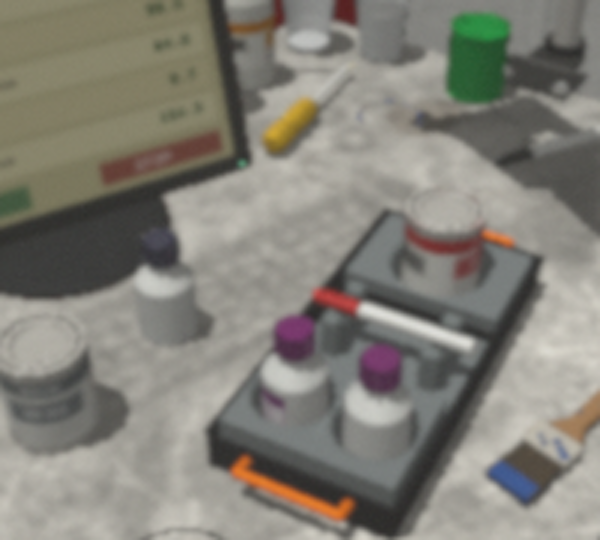

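Both bottles, the tin and the pen are seated upright in the caddy, and the dark bottle and grey tin haven't moved. The arm never went near the black pen, which is in shadow in this view. Handing in.

```bash
python3 -c "
from h import *
print(robot.finish_job())"
```

```text
the job is handed in; nothing more can be done
None
```

The caddy is packed and handed in at about 48 s of the 96 s allowed: both purple-capped bottles, the red tin and the red pen measured seated, the dark bottle and grey tin had not moved, and I didn't re-measure the black pen, which the arm was never sent to; no verdict came back.

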